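# Enable the saw's control box and hold the blade-raise button

## Robot

A 7-joint arm with a two-finger parallel gripper is mounted at the origin on a cart in front of the work surface, level with it; the furniture and walls round the work are solid. World frame = base frame: x ahead of the robot, y to its left, z up, the work surface at z = 0. Lengths are in m, angles in rad, forces in N, time in s.
With the tool pointing down it reaches from about 0.4 to 0.85 m from the base axis. Payload 4.5 kg.
Tool frame: the origin (TCP) lies at the very end of the fingers, on their centre line; the grasp point (between the pads) lies 19 mm behind it; z points along the fingers, y is the line along which they close (so a half turn about z gives the same grasp; the last joint's range is limited). The gripper opens to 88 mm and grips with 3 to 60 N. Pads are 18 mm wide; open, the fingers measure 123 mm over their backs; the gripper's body (75 mm by 187 mm) begins 45 mm behind the grasp point.
Start: joints at [-1.176, 0.689, -0.195, 1.565, 0.157, 0.902, -0.215], TCP at [0.221, 0.585, 0.239] pointing down, gripper open.
Joint ranges: [-3.01, 3.01], [-0.46, 2.08], [-1.47, 1.51], [0.13, 2.56], [-1, 4.14], [0.04, 2.09], [-2.66, 2.66]. Speed limits (rad/s): [2.57, 2.57, 3.14, 3.14, 3.14, 3.14, 3.14].

## Interface

Orientations are given as a unit quaternion [x, y, z, w].
In Python, from workcell import monitor, vision, order gives the robot as it stands.
- The arm moves only by the shell command python3 -m jog 'ROWS'. ROWS is JSON, a list of rows, each a list of 3 entries, a list of its own where there are three numbers: the opening, from 0 (shut) to 1 (fully open), then the shift along the tool's x, y, z normalised to -1 to 1, where 1 is 100 mm, then the turn about the tool's z normalised to -1 to 1, where 1 is pi rad. A call has 1 to 5 rows; each row is the pose to reach, as a shift and turn from the pose commanded when the call began, along the tool's axes at that moment, turning the shorter way round; what a row does not reach only later rows make up. A row lasts 1/12 s, in which the tool goes at most 41.7 mm and 7.16 degrees, less where a joint would pass 70% of its speed; a pose out of reach is approached as far as the arm can. A call with a number of a shift or a turn outside -1 to 1 is refused whole. A call with a gripper value outside its range is refused whole. The fingers move at their own pace and stop on an object; the grip force is fixed at half the most. Time passes only in rows, so rows that repeat a pose let the fingers close. It gives the time, the measured TCP pose, the force, the opening and the grip force at its end, in the units of the state.
- monitor.observe(): the state, without advancing time (a new reading comes with each control period).
- vision.camera(name): name is "scene" or "side" or "wrist"; returns the picture (420x560x3 uint8, red, green, blue); there is no depth.
- vision.get_calibration(name): a dict with "mtx" (3x3 intrinsics, pixels), "eye" and "attitude" of the camera in the world. Camera axes: x right, y up, looking along -z (the intrinsics and any distortion apply to the point x, -y, -z); pixel columns grow to the right and rows downward; lengths in m; the calibration is good to about 2 mm. A picture is of the moment at which its call begins: read the wrist's pose just before it. get_calibration takes no time and is no camera call; for the wrist camera it gives the pose at the moment of the call.
- order.sign_off(): hands the job in; it is judged then, once.
Trained networks look in the newest picture that a camera, given by its name, has taken for a name from the list of things; names that differ only in an ending like _2 or _b are one class to them, and where a whole thing is asked for, a point or a joint stands for the part that bears it (a point fixed in the world has none). Each returns a list of dicts, best first, with "p" (0 to 1); they miss things now and then, are a little off and sometimes report something else, mostly with a low value. They report only what shows in the picture. A call takes as long as a camera call.
- vision.regions_of(camera, query): "mask" (420x560 bool, what is visible of it) and "position" ([column, row] as shares, 0 to 1, of the picture: columns of its width, rows of its height, amid what is visible of it).
- vision.spot_point(camera, query): "position" ([column, row] as shares, 0 to 1, of the picture: columns of its width, rows of its height: a listed point, or the origin of a listed thing).
The state is a dict: "time_s": time; "q": joint angles; "dq": joint speeds; "joint_efforts": joint torques, N m; "tool_pos": TCP position; "eef_rot": TCP orientation; "ft_force": force on the tool from outside, world axes, zero at the start; "moment": the same for the moment, N m; "grip_width": opening from 0.0 (shut) to 1.0 (fully open); "gripper_force": force on a finger pad.
Only numpy, scipy, OpenCV 4.12 (cv2) and the standard library are available. Lean on these libraries where they do the work, as an engineer would, in place of code of your own. Each camera call takes 0.05 s, during which the arm holds its last target. There are 200 camera calls.

## Task

Raise the saw blade from the control box on the sliding table, with the fingertips only: first press the end of the black rocker with the white bar down to switch the box on, then push the blue enable button fully in so that it stays in, then press the green raise button fully in and finish while still holding it down. Do not press the yellow or red buttons, do not press blue or green before its turn, and leave the tape measure, the wooden block and the spring clamp where they are.

Things in the scene. Friction and masses are not known exactly. Their poses are not given: they have to be found in the camera images.
- control_box: Grey control box with an aluminium top plate, fixed on the saw table, 136 (x) x 196 (y) x 48 mm high; origin at the centre of its underside, z up. At zero yaw its x points away from the robot and its y to the robot's left; it may be turned by up to 20 degrees. The rocker is near its -y end (axis 64 mm from the centre); the four round buttons fill the rest.
- rocker (a joint): The black rocker paddle (60 x 30 x 8 mm, long along the box's x, turning about the box's y axis at 14 mm above the top plate). Value in rad: near 0 (up to 0.04) = off, its end with the white bar (the +x end, away from the robot) raised; 0.40 = fully on, that end pressed down. It stays where it is left; friction takes about 2.5 N at the white bar. On counts above 0.34.
- rocker_mark (a point): Point on the rocker's upper face on the white bar, 21 mm from the pivot; moves with the rocker. About 22 mm above the top plate (70 mm above the saw table) when off, about 14 mm above the plate when fully on (it goes down about 8 mm).
- blue_button: Blue button: the fixed steel bezel ring (45 mm diameter, 4 mm high) round the cap, origin on the top plate at the centre of the ring, z up. It carries the cap. Enable button, flat blue cap with a small white dot. It stands in any one of the four places of a 2 x 2 pattern (62 mm apart along the box's x, 60 mm along its y), so which colour is where changes from run to run.
- blue_top (a point): Centre of the top of the blue cap, a 34 mm wide flat round cap; when out its top is 20 mm above the box's top plate (68 mm above the saw table), when fully in 12 mm.
- blue_cap (a joint): Joint value in m: 0 = fully out, 0.008 = fully in; no spring: it resists with about 3 N and stays where it is pushed. It counts as in above 0.006.
- green_button: Green button: the fixed steel bezel ring (45 mm diameter, 4 mm high) round the cap, origin on the top plate at the centre of the ring, z up. It carries the cap. Raise button, flat green cap. It stands in any one of the four places of a 2 x 2 pattern (62 mm apart along the box's x, 60 mm along its y), so which colour is where changes from run to run.
- green_top (a point): Centre of the top of the green cap, a 34 mm wide flat round cap; when out its top is 20 mm above the box's top plate (68 mm above the saw table), when fully in 12 mm.
- green_cap (a joint): Joint value in m: 0 = fully out, 0.008 = fully in; spring return, 1 N at the start and 5 N fully in; comes back out when let go. It counts as in above 0.0055.
- yellow_button: Yellow button: the fixed steel bezel ring (45 mm diameter, 4 mm high) round the cap, origin on the top plate at the centre of the ring, z up. It carries the cap. Lower button, flat yellow cap, not to be pressed. It stands in any one of the four places of a 2 x 2 pattern (62 mm apart along the box's x, 60 mm along its y), so which colour is where changes from run to run.
- yellow_top (a point): Centre of the top of the yellow cap, a 34 mm wide flat round cap; when out its top is 20 mm above the box's top plate (68 mm above the saw table), when fully in 12 mm.
- yellow_cap (a joint): Joint value in m: 0 = fully out, 0.008 = fully in; spring return, 1 to 5 N. Not to be pressed.
- red_button: Red button: the fixed steel bezel ring (45 mm diameter, 4 mm high) round the cap, origin on the top plate at the centre of the ring, z up. It carries the cap. Stop button with a mushroom head, not to be pressed. It stands in any one of the four places of a 2 x 2 pattern (62 mm apart along the box's x, 60 mm along its y), so which colour is where changes from run to run.
- red_top (a point): Centre of the top of the red mushroom head, 42 mm wide, 24 mm above the box's top plate (72 mm above the saw table).
- red_cap (a joint): Joint value in m: 0 = fully out, 0.008 = fully in; spring return, 1 to 5 N. Not to be pressed.
- tape_mid (a point): Middle of a loose yellow and black tape measure standing on the table beside the rocker end of the box, 36 x 94 x 69 mm high, half-way up. Farther right, between x = 0.25 and 0.59 m at y = 0.03 m, stands a fixed red hold-down clamp, 0.30 m tall: keep clear of it.
- block_mid (a point): Middle of a loose beech block, 60 x 97 x 46 mm high, beside the other end of the box, half-way up.
- clamp_mid (a point): Middle of a loose black and orange spring clamp, 55 x 119 x 26 mm high, lying to the right, beyond the hold-down clamp, half-way up.

How it is judged:
By the outcome, as a careful person would: the job done as asked, in the order asked, and still so for the second after the job is handed in, while the arm keeps its last pose, push and grip.
It also fails if it takes over 43 s, if anything falls off the work surface, if the arm or the gripper's body presses on something with over 40 N, if the wrist force passes 120 N, or if a joint passes its speed limit or range.

## Working session

There is one attempt and no reset: what is moved stays moved. The work goes in short steps, Python scripts to look and compute and a shell command to move; the robot and the scene stay as the last step left them, time stands still between calls to the robot, and variables do not carry over. Pictures are saved under pics/ and viewed, at most 10 in all, crops included, and the job is handed in when it is done.

```bash
mkdir -p pics
cat > h.py <<'E'
import numpy as np, cv2, json
from workcell import monitor, vision, order
from scipy.spatial.transform import Rotation as R
def rot(a):
    a=np.array(a,float)
    return a if a.shape==(3,3) else R.from_quat(a).as_matrix()
def onplane(c,pos,z):
    K=np.array(c['mtx']);u=np.array([pos[0]*560,pos[1]*420,1]);d=np.linalg.inv(K)@u
    d=rot(c['attitude'])@np.array([d[0],-d[1],-d[2]]);e=np.array(c['eye']);return e+d*(z-e[2])/d[2]
def save(n,f):
    im=vision.camera(n);cv2.imwrite(f'pics/{f}.png',im[:,:,::-1]);return im
E
python3 - <<'E'
from h import *
s=monitor.observe();print({k:np.round(s[k],3).tolist() for k in s})
Z=dict(rocker_mark=.070,blue_top=.068,green_top=.068,yellow_top=.068,red_top=.072,control_box=0,blue_button=.048,green_button=.048,yellow_button=.048,red_button=.048,tape_mid=.0345,block_mid=.023)
ims=[]
for n in('scene','side'):
    ims.append(save(n,n+'0'));c=vision.get_calibration(n)
    if n=='scene':print(c)
    for k,z in Z.items():
        for r in vision.spot_point(n,k)[:1]:print(n,k,round(r['p'],2),np.round(np.array(r['position'])*[560,420]),onplane(c,r['position'],z).round(4))
print(monitor.observe()['time_s'])
E
```

```text
{'time_s': 0.0, 'q': [-1.176, 0.69, -0.195, 1.566, 0.157, 0.903, -0.215], 'dq': [-0.001, -0.0, 0.001, -0.0, 0.001, -0.001, -0.001], 'joint_efforts': [0.0, -52.757, -1.267, -15.342, -0.053, 0.007, 0.0], 'tool_pos': [0.22, 0.584, 0.238], 'eef_rot': [0.179, 0.984, -0.001, -0.0], 'ft_force': [-0.982, 0.206, 0.442], 'moment': [0.006, -0.012, -0.004], 'gripper_force': 0.0, 'grip_width': 1.001}
{'mtx': array([[440.54164632,   0.        , 278.38106996],
       [  0.        , 440.54164632, 202.70630527],
       [  0.        ,   0.        ,   1.        ]]), 'eye': array([-0.22425933,  0.64893408,  0.57157008]), 'attitude': array([-0.23501289,  0.43736069,  0.75595863, -0.4266276 ])}
scene rocker_mark 0.59 [260. 199.] [0.5309 0.2222 0.07  ]
scene blue_top 0.64 [210. 222.] [0.5025 0.358  0.068 ]
scene green_top 0.64 [228. 203.] [0.5523 0.2901 0.068 ]
scene yellow_top 0.68 [239. 217.] [0.4893 0.2965 0.068 ]
scene red_top 0.75 [203. 207.] [0.5614 0.3468 0.072 ]
scene control_box 0.64 [233. 233.] [0.532  0.2904 0.    ]
scene blue_button 0.66 [211. 230.] [0.5019 0.3571 0.048 ]
scene green_button 0.7
[... 239 characters left out ...]
.] [0.5631 0.4416 0.023 ]
side rocker_mark 0.67 [300. 207.] [0.5355 0.22   0.07  ]
side blue_top 0.47 [286. 174.] [0.5069 0.3525 0.068 ]
side green_top 0.49 [284. 180.] [0.5011 0.3256 0.068 ]
side yellow_top 0.48 [278. 185.] [0.485  0.3033 0.068 ]
side red_top 0.56 [305. 177.] [0.553  0.3341 0.072 ]
side control_box 0.57 [287. 216.] [0.5102 0.2668 0.    ]
side blue_button 0.69 [283. 179.] [0.4999 0.3568 0.048 ]
side green_button 0.75 [304. 194.] [0.5505 0.2958 0.048 ]
side yellow_button 0.73 [279. 194.] [0.4874 0.2938 0.048 ]
side red_button 0.75 [307. 184.] [0.561  0.3371 0.048 ]
side tape_mid 0.59 [291. 240.] [0.5136 0.1444 0.0345]
side block_mid 0.87 [300. 169.] [0.5472 0.4361 0.023 ]
1.3
```

View pics/scene0.png

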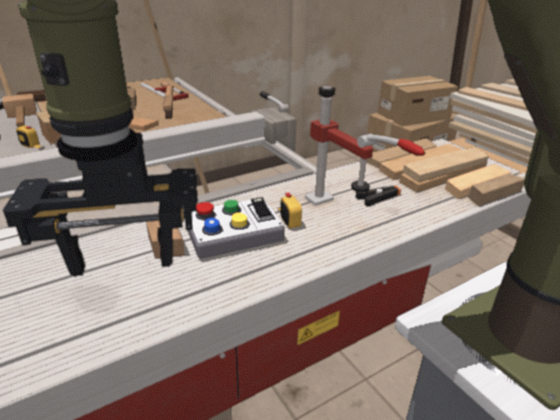

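View pics/side0.png

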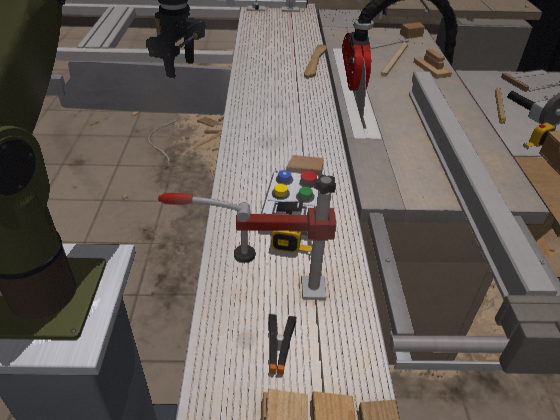

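The scene view shows the box with red (205,210) far left, green (231,206) far right, blue (212,227) near left and yellow (240,220) near right. The rocker is at (262,209) and the tape is just right of it. The side view agrees, although its green_top point is off. Next I fit the box pose.

```bash
cat >> h.py <<'E'
from scipy.optimize import least_squares
# box model: (x,y,yaw,pattern centre c)
def model(sg):
    m={'rocker_mark':(20.5,-64,70)}
    for k,(a,b) in sg.items(): m[k+'_top']=(31*a,30*b,72 if k=='red' else 68);m[k+'_button']=(31*a,30*b,48)
    return m
SG=dict(red=(1,1),green=(1,-1),blue=(-1,1),yellow=(-1,-1))
def fit(cams,names=None):
    M=model(SG);obs=[]
    for n in cams:
        vision.camera(n);c=vision.get_calibration(n)
        for k in M:
            r=vision.spot_point(n,k)
            if r and r[0]['p']>.4: obs.append((k,onplane(c,r[0]['position'],M[k][2]/1000)[:2],n))
    def pred(p,k):
        m=M[k];y=m[1]/1000+(0 if k=='rocker_mark' else p[3]);x=m[0]/1000;C,S=np.cos(p[2]),np.sin(p[2])
        return np.array([p[0]+C*x-S*y,p[1]+S*x+C*y])
    f=lambda p:np.concatenate([pred(p,k)-o for k,o,_ in obs]+[[(p[3]-.027)*2]])
    s=least_squares(f,[.53,.29,0,.027],loss='soft_l1',f_scale=.004)
    print('fit',s.x.round(4),'yaw deg',np.degrees(s.x[2]).round(2))
    for k,o,n in obs:print(n,k,((o-pred(s.x,k))*1000).round(1))
    return {k:pred(s.x,k) for k in M},s.x
def to(targets,yaw):
    s=monitor.observe();Rm=rot(s['eef_rot']);p=np.array(s['tool_pos'])
    print('t',s['time_s'],'tcp',p.round(4),'F',np.round(s['ft_force'],1))
    t=np.arctan2(Rm[1,1],Rm[0,1]);d=yaw+np.pi/2-t;d=(d+np.pi/2)%np.pi-np.pi/2
    for nm,g in targets.items():print(nm,np.round(g,4),'shift/100mm',(Rm.T@(np.array(g)-p)*10).round(3))
    print('turn about tool z (norm)',round(-d/np.pi,4),'tilt',Rm[:,2].round(3))
E
python3 - <<'E'
from h import *
P,x=fit(['scene','side'])
to({k:[*P[k],.15] for k in('rocker_mark','blue_top','green_top')},x[2])
E
```

```text
fit [ 0.527   0.2928 -0.1647  0.0261] yaw deg -9.44
scene rocker_mark [3.7 0.6]
scene red_top [-2.7  3.5]
scene red_button [ 0.4 -2.6]
scene green_top [0.8 0.7]
scene green_button [ 1.1 -2.9]
scene blue_top [ 4.  -2.9]
scene blue_button [2.5 8.7]
scene yellow_top [-5.8 -0.4]
scene yellow_button [-1.8 -1.6]
side rocker_mark [-0.5  3.3]
side red_top [-17.5 -10.6]
side red_button [ 3.9 -0.1]
side green_top [0.5 2.9]
side green_button [-9.6  6.7]
side blue_top [-2.3 -0.4]
side blue_button [61.  -2.3]
side yellow_top [52.9 -6.7]
side yellow_button [-13.4   3.3]
t 2.3 tcp [0.2206 0.5848 0.2388] F [ 0.2  0.5 -0. ]
rocker_mark [0.5367 0.2263 0.15  ] shift/100mm [-4.223 -2.239  0.887]
blue_top [0.5056 0.3531 0.15  ] shift/100mm [-3.484 -1.162  0.887]
green_top [0.5569 0.2838 0.15  ] shift/100mm [-4.209 -1.63   0.887]
turn about tool z (norm) -0.0624 tilt [-0.  0. -1.]
```

```bash
python3 -m jog '[[0,[-0.9,-0.45,0],-0.06],[0,[-0.9,-0.45,0],-0.06],[0,[-0.9,-0.45,0],-0.06]]'
python3 -m jog '[[0,[-0.9,-0.5,0],0],[0,[-0.9,-0.5,0],0],[0,[-0.9,-0.5,0],0]]'
python3 -m jog '[[0,[-0.9,-0.2,0],0],[0,[-0.9,-0.2,0],0],[0,[-0.9,-0.2,0],0],[0,[-0.9,-0.2,0],0],[0,[-0.9,-0.2,0],0]]'
python3 - <<'E'
from h import *
save('wrist','w1')
P,x=fit(['wrist'])
to({k:[*P[k],.1] for k in('rocker_mark','blue_top','green_top')},x[2])
E
```

```text
time_s: 2.55
tool_pos: [0.2938, 0.5061, 0.2384]
eef_rot: [0.087, 0.996, -0.002, 0.002]
ft_force: [1.0, -1.0, 0.2]
grip_width: 0.798
gripper_force: 0.0
time_s: 2.8
tool_pos: [0.3743, 0.4414, 0.2386]
eef_rot: [0.089, 0.996, -0.001, 0.002]
ft_force: [-0.1, -0.5, -0.2]
grip_width: 0.568
gripper_force: 0.0
time_s: 3.22
tool_pos: [0.4542, 0.411, 0.2385]
eef_rot: [0.087, 0.996, 0.0, -0.0]
ft_force: [-0.8, -0.1, -0.7]
grip_width: 0.193
gripper_force: 0.0
fit [ 0.5213  0.2935 -0.2045  0.0265] yaw deg -11.72
wrist rocker_mark [2.4 1.5]
wrist red_button [-56.8 -35.9]
wrist blue_top [1.4 0.3]
wrist blue_button [0.4 0.6]
wrist yellow_top [ 1.  -0.6]
wrist yellow_button [-0.8  2.8]
t 3.7667 tcp [0.4541 0.4113 0.2388] F [ 0.5  0.2 -0.7]
rocker_mark [0.5284 0.2267 0.1   ] shift/100mm [-1.048 -1.692  1.388]
blue_top [0.5024 0.3552 0.1   ] shift/100mm [-0.572 -0.47   1.388]
green_top [0.5509 0.2838 0.1   ] shift/100mm [-1.172 -1.09   1.388]
turn about tool z (norm) 0.0104 tilt [ 0.  0. -1.]
```

View pics/w1.png

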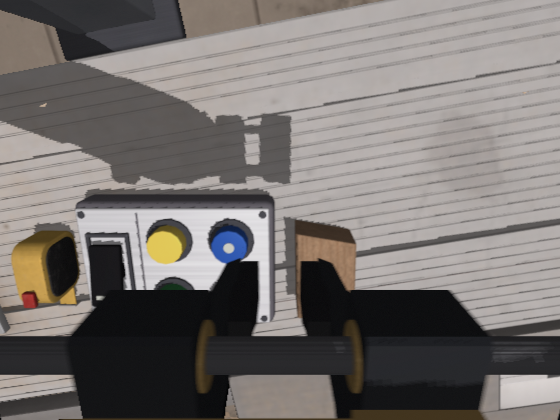

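Wrist view: blue (229,243) and yellow (166,243) out, the rocker at (105,270) and the box edges clear. The far row is hidden by the gripper, so I move in front of the rocker and look again.

```bash
python3 -m jog '[[0,[-0.1,-0.85,0.1],0],[0,[-0.1,-0.85,0.1],0],[0,[-0.1,-0.85,0.1],0]]'
python3 -m jog '[[0,[-0.0,-0.85,0.1],0],[0,[0,-0.85,0.1],0],[0,[0,-0.85,0.1],0],[0,[0,-0.85,0.1],0],[0,[0,-0.85,0.1],0]]'
python3 - <<'E'
from h import *
save('wrist','w2')
P,x=fit(['wrist'])
to({k:[*P[k],.1] for k in('rocker_mark','blue_top','green_top')},x[2])
E
```

```text
time_s: 4.02
tool_pos: [0.4491, 0.3153, 0.2272]
eef_rot: [0.09, 0.996, -0.006, -0.001]
ft_force: [0.6, -0.9, 0.5]
grip_width: 0.004
gripper_force: 0.0
time_s: 4.43
tool_pos: [0.4356, 0.2426, 0.2191]
eef_rot: [0.086, 0.996, 0.001, 0.0]
ft_force: [0.7, 0.8, -0.0]
grip_width: 0.009
gripper_force: 0.0
fit [ 0.5228  0.2939 -0.1928  0.027 ] yaw deg -11.05
wrist red_top [-1.6 -1.2]
wrist red_button [ 0.1 -1.8]
wrist green_button [0.4 1.5]
wrist blue_top [-1.8  1.3]
wrist blue_button [ 1.  -1.1]
wrist yellow_top [ 2.2 -1.5]
wrist yellow_button [-0.2  3.6]
t 4.9833 tcp [0.435  0.2421 0.2187] F [-1.2 -0.3 -0.4]
rocker_mark [0.5306 0.2272 0.1   ] shift/100mm [-0.968  0.016  1.187]
blue_top [0.5033 0.3558 0.1   ] shift/100mm [-0.478  1.237  1.187]
green_top [0.5526 0.285  0.1   ] shift/100mm [-1.086  0.624  1.187]
turn about tool z (norm) 0.0066 tilt [-0.  0. -1.]
```

View pics/w2.png

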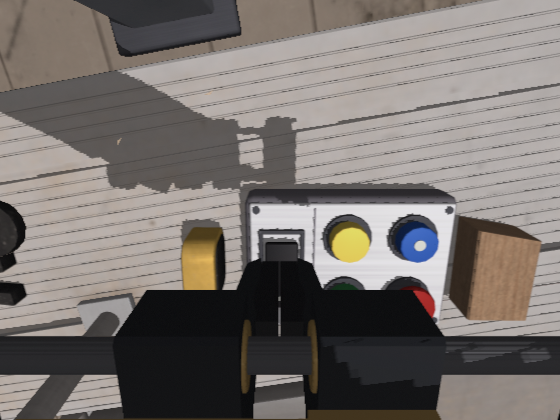

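Wrist view: blue (419,243) and yellow (350,243) out; the fingers are in line with the rocker. The fit is consistent at about 1.5 mm.

```bash
python3 -m jog '[[0,[-0.99,0.02,0.5],0],[0,[-0.99,0.02,0.5],0],[0,[-0.99,0.02,0.5],0],[0,[-0.99,0.02,0.5],0]]'
python3 -m jog '[[0,[0,0,0.5],0],[0,[0,0,0.8],0],[0,[0,0,0.8],0],[0,[0,0,0.8],0],[0,[0,0,0.8],0]]'
python3 - <<'E'
from h import *
save('scene','s1');im=save('side','d1')
a=cv2.imread('pics/s1.png')[150:270,150:330];b=cv2.imread('pics/d1.png')[130:270,210:350]
cv2.imwrite('pics/c1.png',np.hstack([cv2.resize(a,(450,300),interpolation=3),cv2.resize(b,(300,300))]))
to({'m':[.533,.227,.064]},-.185)
E
```

```text
time_s: 5.32
tool_pos: [0.5374, 0.2238, 0.166]
eef_rot: [0.089, 0.996, -0.001, 0.001]
ft_force: [-0.1, -0.1, 0.5]
grip_width: 0.005
gripper_force: 0.0
time_s: 5.73
tool_pos: [0.5334, 0.2277, 0.0904]
eef_rot: [0.086, 0.996, 0.001, 0.001]
ft_force: [0.4, 0.4, 0.8]
grip_width: 0.008
gripper_force: 0.0
t 5.8333 tcp [0.5342 0.2279 0.0914] F [0.7 0.2 0.9]
m [0.533 0.227 0.064] shift/100mm [ 0.012 -0.012  0.274]
turn about tool z (norm) 0.0041 tilt [ 0.004  0.002 -1.   ]
```

View pics/c1.png

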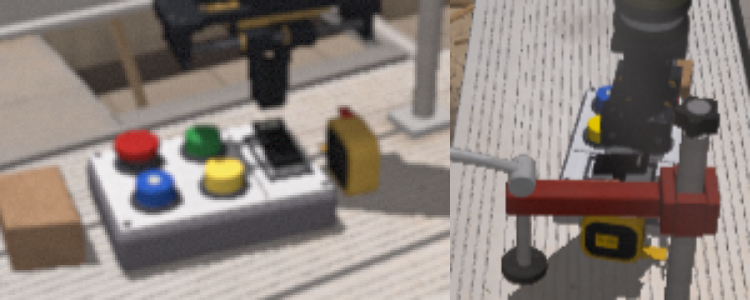

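The crops show the closed fingertips directly above the far (white bar) end of the rocker, clear of green and the tape. Next I press.

```bash
python3 -m jog '[[0,[0,0,0.15],0],[0,[0,0,0.2],0],[0,[0,0,0.24],0],[0,[0,0,0.27],0],[0,[0,0,0.27],0]]'
python3 -m jog '[[0,[0,0,0.02],0],[0,[0,0,0.03],0],[0,[0,0,0.03],0]]'
```

```text
time_s: 6.25
tool_pos: [0.5352, 0.2274, 0.0634]
eef_rot: [0.086, 0.996, 0.001, 0.002]
ft_force: [3.1, 0.2, 6.2]
grip_width: 0.002
gripper_force: 3.0
time_s: 6.5
tool_pos: [0.5353, 0.2274, 0.0627]
eef_rot: [0.086, 0.996, 0.001, 0.003]
ft_force: [-0.6, -2.4, 25.7]
grip_width: 0.003
gripper_force: 12.1
```

```bash
python3 -m jog '[[0,[0,0,-0.2],0],[0,[0,0,-0.5],0],[0,[0.25,0.6,-0.5],0],[0,[0.25,0.6,-0.5],0]]'
python3 -m jog '[[0,[0.24,0.62,0],0],[0,[0.24,0.62,0],0],[0,[0.24,0.62,0],0],[0,[0.24,0.62,0],0]]'
python3 - <<'E'
from h import *
save('scene','s2');save('side','d2')
a=cv2.imread('pics/s2.png')[150:270,150:330];b=cv2.imread('pics/d2.png')[130:270,210:350]
cv2.imwrite('pics/c2.png',np.hstack([cv2.resize(a,(450,300),interpolation=3),cv2.resize(b,(300,300))]))
to({'blue':[.5035,.3555,.08],'green':[.5533,.285,.1]},-.185)
E
```

```text
time_s: 6.83
tool_pos: [0.5192, 0.2928, 0.1113]
eef_rot: [0.087, 0.996, 0.002, 0.001]
ft_force: [-0.7, 1.8, -0.7]
grip_width: 0.008
gripper_force: 0.0
time_s: 7.17
tool_pos: [0.504, 0.3576, 0.1091]
eef_rot: [0.084, 0.996, 0.0, -0.0]
ft_force: [-0.2, -1.1, 0.2]
grip_width: 0.002
gripper_force: 0.0
t 7.2667 tcp [0.5057 0.3538 0.1087] F [ 0.4 -0.4  0.2]
blue [0.5035 0.3555 0.08  ] shift/100mm [0.025 0.014 0.287]
green [0.5533 0.285  0.1   ] shift/100mm [-0.587 -0.595  0.089]
turn about tool z (norm) 0.0037 tilt [-0.    -0.002 -1.   ]
```

View pics/c2.png

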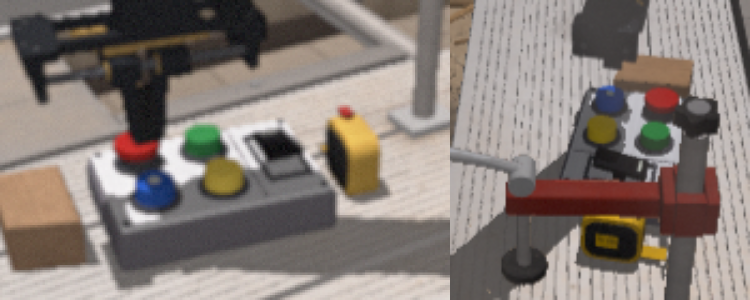

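The rocker has flipped: its near end now stands up and the far end is down. The fingers are above blue. I press blue (top out 0.068, fully in 0.060).

```bash
python3 -m jog '[[0,[0.02,0.01,0.3],0],[0,[0.02,0.01,0.38],0],[0,[0.02,0.01,0.43],0],[0,[0.02,0.01,0.47],0],[0,[0.02,0.01,0.49],0]]'
python3 -m jog '[[0,[0,0,0.02],0],[0,[0,0,0.03],0],[0,[0,0,0.03],0]]'
```

```text
time_s: 7.68
tool_pos: [0.5037, 0.3546, 0.0604]
eef_rot: [0.087, 0.996, -0.002, -0.0]
ft_force: [-5.3, -5.5, 21.4]
grip_width: 0.001
gripper_force: 10.6
time_s: 7.93
tool_pos: [0.5037, 0.3546, 0.0603]
eef_rot: [0.087, 0.996, -0.002, 0.0]
ft_force: [-6.4, -7.3, 25.9]
grip_width: 0.01
gripper_force: 12.9
```

Blue is at its stop (0.0603). I lift and move above green.

```bash
python3 -m jog '[[0,[0,0,-0.2],0],[0,[0,0,-0.5],0],[0,[-0.3,-0.3,-0.5],0],[0,[-0.3,-0.3,-0.5],0]]'
python3 -m jog '[[0,[-0.31,-0.31,0],0],[0,[-0.31,-0.31,0],0],[0,[-0.31,-0.31,0],0],[0,[-0.31,-0.31,0],0]]'
python3 - <<'E'
from h import *
save('scene','s3');save('side','d3');save('wrist','w3')
a=cv2.imread('pics/s3.png')[150:270,150:330];b=cv2.imread('pics/w3.png')[170:330,200:500]
cv2.imwrite('pics/c3.png',np.hstack([cv2.resize(a,(400,270),interpolation=3),cv2.resize(b,(400,270))]))
to({'green':[.5533,.285,.08]},-.185)
E
```

```text
time_s: 8.27
tool_pos: [0.5348, 0.3156, 0.1093]
eef_rot: [0.09, 0.996, -0.001, 0.004]
ft_force: [2.4, -2.7, -0.7]
grip_width: 0.001
gripper_force: 0.0
time_s: 8.6
tool_pos: [0.5537, 0.2862, 0.1071]
eef_rot: [0.087, 0.996, 0.001, 0.0]
ft_force: [-0.0, 0.3, -0.3]
grip_width: 0.006
gripper_force: 0.0
t 8.75 tcp [0.5524 0.288  0.1069] F [0.2 0.7 0.2]
green [0.5533 0.285  0.08  ] shift/100mm [-0.014 -0.029  0.269]
turn about tool z (norm) 0.0047 tilt [-0.     0.001 -1.   ]
```

View pics/c3.png

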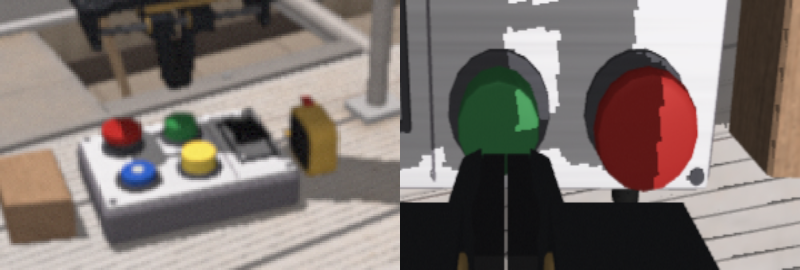

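Blue now stands visibly lower than yellow, the rocker is still on and the fingers are centred over green. I press green and hold it.

```bash
python3 -m jog '[[0,[-0.01,-0.02,0.3],0],[0,[-0.01,-0.02,0.38],0],[0,[-0.01,-0.02,0.43],0],[0,[-0.01,-0.02,0.46],0],[0,[-0.01,-0.02,0.48],0]]'
python3 -m jog '[[0,[0,0,0.01],0],[0,[0,0,0.01],0],[0,[0,0,0.01],0]]'
python3 - <<'E'
from h import *
save('scene','s4')
cv2.imwrite('pics/c4.png',cv2.resize(cv2.imread('pics/s4.png')[150:270,150:330],(720,480),interpolation=2))
E
```

```text
time_s: 9.17
tool_pos: [0.5524, 0.2844, 0.0601]
eef_rot: [0.086, 0.996, -0.001, -0.001]
ft_force: [-8.8, -3.8, 24.6]
grip_width: 0.006
gripper_force: 12.1
time_s: 9.42
tool_pos: [0.5524, 0.2844, 0.0602]
eef_rot: [0.086, 0.996, -0.001, -0.001]
ft_force: [-6.9, -3.1, 17.0]
grip_width: 0.008
gripper_force: 8.6
```

View pics/c4.png

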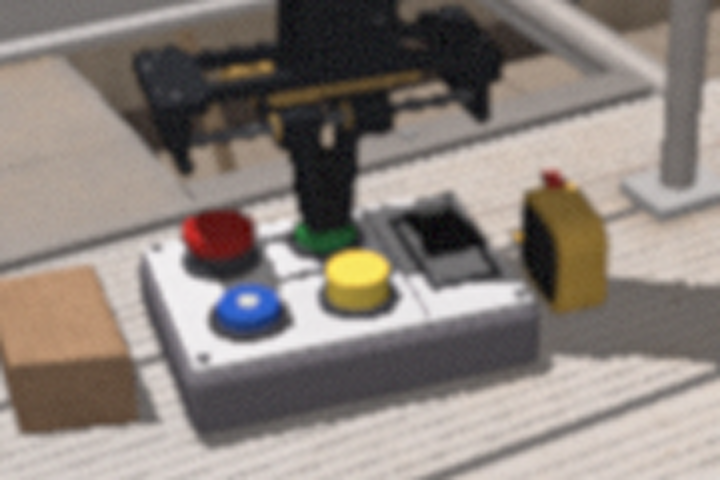

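Green is held fully in, blue is in, yellow and red are out, and the rocker is on. I hand it in.

```bash
python3 -c "
from workcell import order;print(order.sign_off())"
```

```text
the job is handed in; nothing more can be done
None
```

Job handed in at about 9.5 s: rocker switched on, blue pushed in and staying in, green held fully down at its stop; yellow and red were not pressed, and the tape measure, block and spring clamp were not touched.

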